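Pin the can opener's crank for the drawer

TASK

The rotary can opener sits on its wooden storage dock with its crank up: press the crank down by its black grip until it lies fully home in the steel fork, roll the loose steel pin into the groove beside the fork and push it endwise through the fork and the crank as far as it will go, so that the crank is locked. Roll and slide the pin on the dock rather than lifting it off, and leave the corkscrew, the pourer and the fish-shaped bottle opener where they lie.

Things in the scene. Friction and masses are not known exactly. Their poses are not given: they have to be found in the camera images.
- dock: Fixed brown wooden dock on the tray. Origin on its underside below the crank's centre line (world z = 0.010), z up. Base x -95..110, y -50..165, 20 mm thick. Block at y 26..165 with flat top at z = 46 mm: apron at x -39..98 (8 mm lip at x 98..110), ledge at x -95..-61, groove between. The opener's head is at x 53..109, y -22..22, to z = 79 mm; its black handles run on to x = 205.
- crank (a joint): Crank angle (rad): 0 = level, fully home in the fork (a stop); starts raised at 0.45 to 0.9, stays where left (stiff hinge along the dock's y). At 0 it runs from crank_axis towards the dock's -x: steel bar, an eye 40 mm square, 16 mm thick with a 25.5 mm hole 130 mm from the axis, and a black grip 30 mm wide, 20 mm thick, 160 to 228 mm from the axis, all at axis height.
- crank_axis (a point): Middle of the crank's hinge axis, on the dock at (80, 0, 48) mm; axes as the dock's.
- crank_grip (a point): Middle of the upper face of the crank's black grip, 195 mm from the hinge axis; moves with the crank.
- fork_mouth (a point): Centre of the hole's mouth in the fork's near cheek, on the dock at (-50, 26, 48) mm. The steel fork stands at x -72..-28, up to z = 76 mm: near cheek y 12..26, gap y -12..12 for the crank, far cheek y -28..-12, both with a 24 mm round hole along y; a plate at y = -28 stops the pin. The pin enters towards -y.
- groove (a point): Middle of the groove at the height of the apron's top, on the dock at (-50, 95, 46) mm. The groove is 22 mm wide and 8 mm deep, runs along the dock's y from the open end at y = 165 to the fork's hole at y = 26.
- pin_home (a point): Where the middle of the pin lies when it is fully home against the stop plate, on the dock at (-50, 27, 48) mm.
- pin: Loose plain round steel pin, 110 mm long, 20 mm diameter, no head, both ends chamfered over 5 mm to 12 mm; 0.13 to 0.25 kg. Origin at its middle on its axis, own y along its axis. It starts lying on the apron roughly parallel to the groove, 45 to 75 mm to the dock's +x side of it. In the groove its axis is 2 mm above the apron (z = 48 mm of the dock).
- corkscrew: Bystander: walnut T-handle corkscrew lying on the tray to the -y side of the dock, about 110 x 100 x 22 mm; origin at the middle of its underside.
- pourer: Bystander: pewter wine pourer spout lying on the tray on the -x side of the dock, 95 x 36 x 36 mm; origin at the middle of its underside.
- fish: Bystander: flat blue enamelled fish-shaped bottle opener lying on the tray beyond the dock's +y end, about 115 x 46 x 6 mm; origin at the middle of its underside.
Not all that is in view belongs to the job. There is more than one size of the pin; the job needs the larger.

How it is judged:
By the outcome, as a careful person would: the job done as asked, in the order asked, and still so for the second after the job is handed in, with the robot touching nothing.
It also fails if it takes over 56 s, if anything falls off the work surface, if the arm or the gripper's body presses on something with over 40 N, if the wrist force passes 120 N, or if a joint passes its speed limit or range.

ROBOT

A 7-joint arm with a two-finger parallel gripper is mounted at the origin on the work surface. World frame = base frame: x ahead of the robot, y to its left, z up, the work surface at z = 0. Lengths are in m, angles in rad, forces in N, time in s.
With the tool pointing down it reaches from about 0.425 to 0.875 m from the base axis. Payload 4.7 kg.
Tool frame: the origin (TCP) lies between the finger pads; the fingertips stand 11 mm ahead of it and the grasp point (between the pads) lies 8 mm behind it; z points along the fingers, y is the line along which they close (so a half turn about z gives the same grasp; the last joint's range is limited). The gripper opens to 87 mm and grips with 3 to 60 N. Pads are 19 mm wide; open, the fingers measure 117 mm over their backs; the gripper's body (75 mm by 190 mm) begins 51 mm behind the grasp point.
Start: joints at [1.301, 0.321, -0.07, 1.45, 0.023, 1.371, -0.057], TCP at [0.182, -0.624, 0.234] pointing down, gripper open.
Joint ranges: [-2.86, 2.86], [-0.3, 2.09], [-1.38, 1.24], [0.06, 2.45], [-1.56, 4.7], [0.09, 2.05], [-2.69, 2.69]. Speed limits (rad/s): [2.57, 2.57, 3.14, 3.14, 3.14, 3.14, 3.14].

INTERFACE

Orientations are given as a rotation vector (axis times angle).
In Python, from bench import ctrl gives the robot as it stands. The module is installed in compiled form; this text tells all that it offers.
- The arm moves only by the shell command python3 -m inch 'ROWS' [FORCE]. ROWS is JSON, a list of rows, each an object with "slide": the shift along the tool's x, y, z scaled (see below), a list of three; "angular": the turn, a rotation vector about the tool's x, y, z scaled (see below), a list of three; "claw": the opening, from -1 (shut) to 1 (fully open). In form: [{"slide": [tx, ty, tz], "angular": [rx, ry, rz], "claw": claw}, ...]. A call has 1 to 10 rows; each row is the pose to reach, as a shift and turn from the pose commanded when the call began, along the tool's axes at that moment; what a row does not reach only later rows make up. The controller multiplies each number of a shift by 0.25 m and each number of a turn by 30 degrees. A row lasts 1/10 s, in which the tool goes at most 50 mm and 8.59 degrees, less where a joint would pass 70% of its speed; a pose out of reach is approached as far as the arm can. A call with a number of a shift or a turn outside -1 to 1 is refused whole. A call with a gripper value outside its range is refused whole. The fingers move at their own pace and stop on an object; FORCE is the grip in N (left out, the last holds). Time passes only in rows, so rows that repeat a pose let the fingers close. It gives the time, the measured TCP pose, the force, the opening and the grip force at its end, in the units of the state.
- ctrl.get_state(): the state, without advancing time (a new reading comes with each control period).
- ctrl.get_image(name): name is "scene" or "top"; returns a dict with "color" (480x640x3 uint8, red, green, blue), "depth" (480x640 float32, m along the optical axis (not along the pixel's ray), 0 where there is no reading), "camera_matrix" (3x3 intrinsics, pixels), "extrinsics" (4x4, takes a point from camera to world coordinates). Camera axes: x right, y up, looking along -z (the intrinsics and any distortion apply to the point x, -y, -z); pixel columns grow to the right and rows downward; lengths in m; the calibration is good to about 2 mm. A picture is of the moment at which its call begins.
- ctrl.close_job(): hands the job in; it is judged then, once.
Trained networks look in the newest picture that a camera, given by its name, has taken for a name from the list of things; names that differ only in an ending like _2 or _b are one class to them, and where a whole thing is asked for, a point or a joint stands for the part that bears it (a point fixed in the world has none). Each returns a list of dicts, best first, with "confidence" (0 to 1); they miss things now and then, are a little off and sometimes report something else, mostly with a low value. They report only what shows in the picture. A call takes as long as a camera call. They do not tell look-alikes from the thing itself.
- ctrl.find_in(query, camera): "bbox" ([centre column, centre row, width, height] in pixels, round what is visible of it).
- ctrl.outline_of(query, camera): "mask" (480x640 bool, what is visible of it) and "bbox" ([centre column, centre row, width, height] in pixels, round what is visible of it).
The state is a dict: "time": time; "joint_positions": joint angles; "qd": joint speeds; "joint_torque": joint torques, N m; "position": TCP position; "tool_rot": TCP orientation; "ft_force": force on the tool from outside, world axes, zero at the start; "torque": the same for the moment, N m; "grip_width": opening from 0.0 (shut) to 1.0 (fully open); "grip_force": force on a finger pad.
Only numpy, scipy, OpenCV 4.12 (cv2) and the standard library are available. Lean on these libraries where they do the work, as an engineer would, in place of code of your own. Each camera call takes 0.05 s, during which the arm holds its last target. There are 200 camera calls.

## Working session

There is one attempt and no reset: what is moved stays moved. The work goes in short steps, Python scripts to look and compute and a shell command to move; the robot and the scene stay as the last step left them, time stands still between calls to the robot, and variables do not carry over. Pictures are saved under pics/ and viewed, at most 10 in all, crops included, and the job is handed in when it is done.

```bash
mkdir -p pics
cat > h.py <<'E'
import numpy as np, cv2
from bench import ctrl
from scipy.spatial.transform import Rotation as R
def grab(n):
    d=ctrl.get_image(n); return d
def pts(d):
    K=np.array(d["camera_matrix"]);E=np.array(d["extrinsics"]);z=d["depth"]
    v,u=np.mgrid[0:480,0:640]
    X=(u-K[0,2])/K[0,0]*z; Y=(v-K[1,2])/K[1,1]*z
    P=np.stack([X,-Y,-z,np.ones_like(z)],-1)
    W=(P@E.T)[...,:3]; W[z==0]=np.nan
    return W
def proj(d,p):
    K=np.array(d["camera_matrix"]);E=np.array(d["extrinsics"])
    c=np.linalg.inv(E)@np.append(p,1); return K[0,0]*c[0]/-c[2]+K[0,2], K[1,1]*-c[1]/-c[2]+K[1,2]
def save(d,f): cv2.imwrite(f,d["color"][...,::-1])
E
python3 - <<'E'
from h import *
s=ctrl.get_state();print({k:np.round(v,3) for k,v in s.items()})
for n in ["scene","top"]:
    d=grab(n);save(d,f"pics/{n}0.png");np.savez(f"/tmp/{n}0.npz",**d)
    print(n,np.round(d["extrinsics"],3).tolist(),np.round(d["camera_matrix"],1).tolist())
    W=pts(d)
    for q in ["dock","crank","pin","corkscrew","pourer","fish"]:
        for o in ctrl.outline_of(q,n)[:4]:
            m=o["mask"]; print(q,round(o["confidence"],2),np.round(o["bbox"]),np.round(np.nanmedian(W[m],0),3))
E
```

```text
{'time': np.float64(0.0), 'joint_positions': array([ 1.301,  0.322, -0.07 ,  1.452,  0.023,  1.371, -0.057]), 'qd': array([ 0.001, -0.   , -0.001,  0.   ,  0.001, -0.002,  0.   ]), 'joint_torque': array([ 0.0000e+00, -4.9129e+01, -4.0400e-01, -3.1253e+01, -6.4000e-02,
        4.4000e-02,  0.0000e+00]), 'position': array([ 0.182, -0.624,  0.232]), 'tool_rot': array([-3.108, -0.444,  0.   ]), 'ft_force': array([-0.2  , -0.388,  0.178]), 'torque': array([-0.004, -0.014,  0.054]), 'grip_force': np.float64(0.0), 'grip_width': np.float64(1.0)}
scene [[0.841, -0.465, 0.277, 0.68], [0.541, 0.729, -0.418, -0.337], [-0.008, 0.502, 0.865, 0.786], [0.0, 0.0, 0.0, 1.0]] [[448.5, 0.0, 326.3], [0.0, 448.5, 242.5], [0.0, 0.0, 1.0]]
dock 0.55 [373. 319. 169. 203.] [ 0.576 -0.07   0.055]
crank 0.93 [344. 292. 113. 113.] [ 0.523 -0.084  0.144]
crank 0.19 [371. 319. 173. 201.] [ 0.576 -0.07   0.055]
pin 0.97 [382. 272.  34.  52.] [0.564 0.005 0.074]
pin 0.67 [296. 127.  33.  21.] [0.204 0.266 0.012]
corkscrew 0.8 [300. 369.  78.  56.] [ 0.502 -0.214  0.03 ]
pourer 0.71 [416. 242.  58.  43.] [0.575 0.137 0.015]
pourer 0.63 [372. 318. 169. 200.] [ 0.575 -0.071  0.055]
pourer 0.6 [313. 236.  37.  38.] [0.417 0.023 0.035]
fish 0.66 [417. 242.  58.  41.] [0.574 0.138 0.015]
top [[-0.026, 0.984, -0.175, 0.297], [-0.999, -0.033, -0.038, 0.001], [-0.043, 0.174, 0.984, 0.904], [0.0, 0.0, 0.0, 1.0]] [[476.1, 0.0, 323.5], [0.0, 476.1, 240.3], [0.0, 0.0, 1.0]]
dock 0.59 [353. 163. 128. 160.] [ 0.553 -0.033  0.056]
crank 0.93 [390. 180.  23.  98.] [ 0.498 -0.077  0.168]
pin 0.58 [334. 179.  56.  14.] [0.561 0.013 0.074]
pin 0.54 [199. 380.  37.  24.] [0.205 0.27  0.014]
pin 0.41 [271. 182.  33.  60.] [0.574 0.14  0.017]
corkscrew 0.64 [458. 204.  53.  39.] [ 0.496 -0.211  0.031]
pourer 0.86 [329. 266.  23.  53.] [0.409 0.027 0.036]
fish 0.88 [268. 184.  26.  62.] [0.571 0.141 0.017]
fish 0.43 [392. 181.  19.  97.] [ 0.496 -0.077  0.168]
```

View pics/scene0.png

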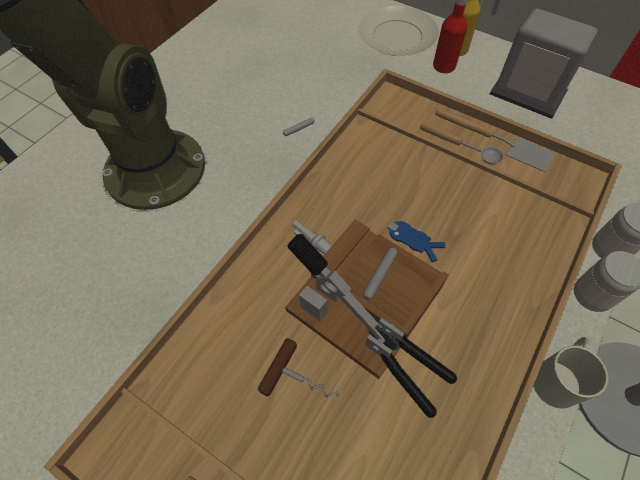

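View pics/top0.png

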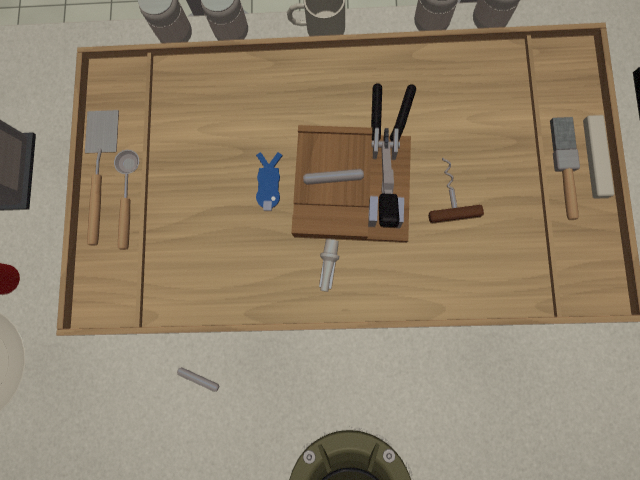

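Pin look-alikes: a rod on the dock's apron (scene 382,272 / top 334,177) and a rod loose on the counter (scene 298,127 / top 198,380). The first fits the description: on the apron and the larger of the two. Next I fit the dock pose, pin and crank, and check the pin in a crop.

```bash
cat > meas.py <<'E'
from h import *
from scipy.optimize import minimize
def dockfit(ds,x0):
    P=np.concatenate([pts(d).reshape(-1,3) for d in ds]);P=P[~np.isnan(P[:,0])]
    P=P[(abs(P[:,0]-x0[0])<.17)&(abs(P[:,1]-x0[1]-.05)<.17)&(P[:,2]<.0615)&(P[:,2]>-.01)]
    def cost(q):
        c,s=np.cos(q[2]),np.sin(q[2]);dx,dy=P[:,0]-q[0],P[:,1]-q[1]
        X=(c*dx+s*dy)*1e3;Y=(-s*dx+c*dy)*1e3
        h=np.full(len(X),.010)
        h[(X>-95)&(X<110)&(Y>-50)&(Y<165)]=.030
        b=(Y>26)&(Y<165);h[b&(X>-95)&(X<110)]=.056;h[b&(X>-61)&(X<-39)]=.048
        return np.minimum(abs(h-P[:,2]),.012).mean()*1e3
    best=min((minimize(cost,[x0[0]+a,x0[1]+b,x0[2]+t],method="Nelder-Mead",options=dict(initial_simplex=np.array([x0+np.array([a,b,t])+v for v in np.array([[0,0,0],[.01,0,0],[0,.01,0],[0,0,.05]])]),xatol=1e-5)) for a in(-.01,.01) for b in(-.01,.01) for t in(-.05,.05)),key=lambda r:r.fun)
    return best.x,best.fun
def pin(d,n):
    for o in ctrl.outline_of("pin",n):
        W=pts(d)[o["mask"]];W=W[~np.isnan(W[:,0])]
        if len(W)<50 or np.median(W[:,0])<.4 or np.median(W[:,2])<.05: continue
        W=W[W[:,2]>.063];c=W.mean(0);_,_,V=np.linalg.svd((W-c)[:,:2],full_matrices=False)
        a=V[0]*np.sign(V[0][1]);t=(W[:,:2]-c[:2])@a;w=(W[:,:2]-c[:2])@np.array([-a[1],a[0]])
        lo,hi=np.percentile(t,[1,99]);m=c[:2]+a*(lo+hi)/2
        return m,np.arctan2(-a[0],a[1]),hi-lo,np.ptp(w),np.percentile(W[:,2],95)
def todock(q,p):
    c,s=np.cos(q[2]),np.sin(q[2]);d=np.asarray(p)[...,:2]-q[:2]
    return np.stack([c*d[...,0]+s*d[...,1],-s*d[...,0]+c*d[...,1]],-1)
def toworld(q,p):
    p=np.asarray(p,float);c,s=np.cos(q[2]),np.sin(q[2])
    return np.array([q[0]+c*p[0]-s*p[1],q[1]+s*p[0]+c*p[1],p[2]+.010])
def crank(d,n,q):
    o=ctrl.outline_of("crank",n)[0];W=pts(d)[o["mask"]];C=d["color"][o["mask"]].max(-1);W=W[(C<70)]
    X=todock(q,W)*1e3;Z=W[:,2]*1e3-10;r=np.hypot(X[:,0]-80,Z-48);k=(r>150)&(abs(X[:,1])<30)&(X[:,0]<0)
    return k.sum(),np.nanmedian(X[k],0),np.nanpercentile(r[k],[2,98]),np.nanmedian(np.arctan2(Z[k]-48,80-X[k,0]))
E
python3 - <<'E'
from meas import *
D={n:grab(n) for n in("scene","top")}
for k in (["scene"],["top"],["scene","top"]):
    q,f=dockfit([D[n] for n in k],np.array([.56,-.08,0.]));print(k,np.round(q,4),f)
for n in D:
    grab(n); r=pin(D[n],n); print(n,"pin",[np.round(v,4) for v in r],"dock",todock(q,r[0])*1e3, "crank",crank(D[n],n,q))
im=D["scene"]["color"].copy()
for p in [(-95,-50,20),(110,-50,20),(110,165,54),(-95,165,46),(-50,26,48),(-50,165,46),(80,0,48),(-50,95,46)]:
    u,v=proj(D["scene"],toworld(q,np.array(p)/1e3));cv2.circle(im,(round(u),round(v)),1,(255,0,0),-1)
c=cv2.resize(im[200:400,270:470],None,fx=3,fy=3,interpolation=cv2.INTER_CUBIC);cv2.imwrite("pics/crop1.png",c[...,::-1])
np.save("q.npy",q)
E
```

```text
['scene'] [ 0.5443 -0.0804 -0.0784] 2.315189064570157
['top'] [ 0.5456 -0.0794 -0.0813] 2.2124774805930465
['scene', 'top'] [ 0.5451 -0.0803 -0.0773] 2.286428443337888
scene pin [array([0.5641, 0.0089]), np.float64(0.0547), np.float64(0.1044), np.float64(0.0201), np.float64(0.0765)] dock [11.99493179 90.3507976 ] crank (np.int64(825), array([-71.19812645,  -4.46385303]), array([157.62125652, 227.75561933]), np.float64(0.6948664630021962))
top pin [array([0.5618, 0.0126]), np.float64(0.0576), np.float64(0.1057), np.float64(0.0208), np.float64(0.0779)] dock [ 9.43128996 93.88079219] crank (np.int64(624), array([-78.33548062,   2.06085258]), array([166.89457921, 228.97802976]), np.float64(0.6998351612255169))
```

View pics/crop1.png

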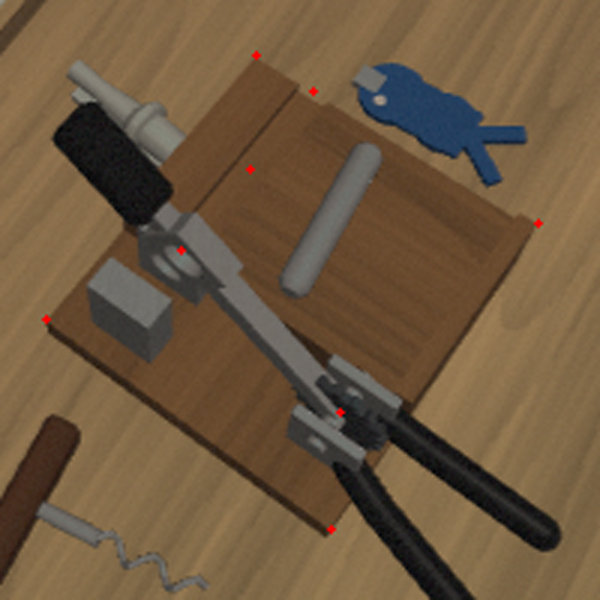

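The crop shows the chosen pin, thick with chamfered ends, at crop (330,220). It lies on the apron right of the groove. The crank is up over the fork with its grip at crop (112,162), and the red model points sit on the dock's corners. Measured values: dock (0.545,-0.080), yaw -0.078; pin top at z 0.076, as expected; crank angle about 0.70. Now I move above the grip.

```bash
cat > to.py <<'E'
import sys
from meas import *
# usage: to.py dx dy dz(dock mm, fingertip z) -> tool-unit slide/angular to have tool down, tool x along dock x
q=np.load("q.npy");s=ctrl.get_state();p=np.array(s["position"]);Rt=R.from_rotvec(s["tool_rot"])
d=np.array([float(a) for a in sys.argv[1:4]])/1e3;T=toworld(q,d)+[0,0,.011]
G=R.from_euler("z",q[2])*R.from_rotvec([np.pi,0,0])
print("target",np.round(T,3),"slide",np.round(Rt.inv().apply(T-p)/.25,3),"ang",np.round(np.degrees((Rt.inv()*G).as_rotvec())/30,3))
t=todock(q,p)*1e3;print("now dock mm",np.round(t,1),"tip z",round((p[2]-.021)*1e3,1),"F",np.round(s["ft_force"],1),"t",s["time"],"j",np.round(s["joint_positions"],2))
E
python3 to.py -52 0 225
```

```text
target [ 0.493 -0.076  0.246] slide [ 1.809 -1.755 -0.05 ] ang [0.   0.   0.69]
now dock mm [-320.1 -570.1] tip z 212.6 F [-0.1 -0.5 -0.7] t 1.1 j [ 1.3   0.32 -0.07  1.45  0.02  1.37 -0.06]
```

```bash
r='{"slide":[0.9,-0.88,-0.12],"angular":[0,0,0],"claw":-1}'; python3 -m inch '[{"slide":[0.9,-0.88,-0.12],"angular":[0,0,0],"claw":-1},{"slide":[0.9,-0.88,-0.12],"angular":[0,0,0],"claw":-1},{"slide":[0.9,-0.88,-0.12],"angular":[0,0,0],"claw":-1},{"slide":[0.9,-0.88,-0.12],"angular":[0,0,0],"claw":-1},{"slide":[0.9,-0.88,-0.12],"angular":[0,0,0],"claw":-1},{"slide":[0.9,-0.88,-0.12],"angular":[0,0,0],"claw":-1},{"slide":[0.9,-0.88,-0.12],"angular":[0,0,0],"claw":-1},{"slide":[0.9,-0.88,-0.12],"angular":[0,0,0],"claw":-1}]' 20; python3 to.py -52 0 225
```

```text
time: 1.9
position: [0.3383, -0.3476, 0.2644]
tool_rot: [3.107, 0.453, 0.001]
ft_force: [0.3, -0.1, 0.3]
grip_width: 0.355
grip_force: 0.0
target [ 0.493 -0.076  0.246] slide [ 0.904 -0.863  0.073] ang [ 0.003 -0.002  0.7  ]
now dock mm [-185.6 -282.5] tip z 243.4 F [ 0.3 -0.1  0.3] t 1.9 j [ 1.04 -0.04 -0.29  1.79 -0.01  1.38 -0.53]
```

```bash
python3 -m inch '[{"slide":[0.9,-0.86,0.0],"angular":[0,0,0.2],"claw":-1},{"slide":[0.9,-0.86,0.0],"angular":[0,0,0.4],"claw":-1},{"slide":[0.9,-0.86,0.0],"angular":[0,0,0.6],"claw":-1},{"slide":[0.9,-0.86,0.0],"angular":[0,0,0.7],"claw":-1},{"slide":[0.9,-0.86,0.0],"angular":[0,0,0.7],"claw":-1},{"slide":[0.9,-0.86,0.0],"angular":[0,0,0.7],"claw":-1},{"slide":[0.9,-0.86,0.0],"angular":[0,0,0.7],"claw":-1},{"slide":[0.9,-0.86,0.0],"angular":[0,0,0.7],"claw":-1},{"slide":[0.9,-0.86,0.0],"angular":[0,0,0.7],"claw":-1}]'; python3 to.py -56 0 195; python3 to.py -88 0 140; python3 to.py -105 0 60
```

```text
time: 2.8
position: [0.4916, -0.0834, 0.2631]
tool_rot: [3.138, -0.135, -0.002]
ft_force: [0.6, -0.3, -0.3]
grip_width: 0.002
grip_force: 0.0
target [ 0.489 -0.076  0.216] slide [-0.012 -0.029  0.188] ang [ 0.002  0.002 -0.017]
now dock mm [-53.1  -7.3] tip z 242.1 F [ 0.6 -0.3 -0.3] t 2.8 j [ 0.75  0.01 -0.64  1.75  0.01  1.38 -1.54]
target [ 0.457 -0.073  0.161] slide [-0.139 -0.028  0.409] ang [ 0.002  0.002 -0.017]
now dock mm [-53.1  -7.3] tip z 242.1 F [ 0.6 -0.3 -0.3] t 2.8 j [ 0.75  0.01 -0.64  1.75  0.01  1.38 -1.54]
target [ 0.44  -0.072  0.081] slide [-0.207 -0.028  0.729] ang [ 0.002  0.002 -0.017]
now dock mm [-53.1  -7.3] tip z 242.1 F [ 0.6 -0.3 -0.3] t 2.8 j [ 0.75  0.01 -0.64  1.75  0.01  1.38 -1.54]
```

```bash
python3 -m inch '[{"slide":[-0.01,-0.03,0.12],"angular":[0,0,-0.017],"claw":-1},{"slide":[-0.01,-0.03,0.22],"angular":[0,0,-0.017],"claw":-1},{"slide":[-0.01,-0.03,0.26],"angular":[0,0,-0.017],"claw":-1},{"slide":[-0.03,-0.03,0.29],"angular":[0,0,-0.017],"claw":-1},{"slide":[-0.05,-0.03,0.32],"angular":[0,0,-0.017],"claw":-1},{"slide":[-0.07,-0.03,0.35],"angular":[0,0,-0.017],"claw":-1},{"slide":[-0.10,-0.03,0.39],"angular":[0,0,-0.017],"claw":-1}]'; python3 to.py -105 0 58
```

```text
time: 3.5
position: [0.4683, -0.0713, 0.1665]
tool_rot: [3.139, -0.117, 0.004]
ft_force: [1.0, 0.1, 0.4]
grip_width: 0.004
grip_force: 0.4
target [ 0.44  -0.072  0.079] slide [-0.112  0.012  0.35 ] ang [ 0.001 -0.005  0.006]
now dock mm [-77.3   3. ] tip z 145.5 F [1.  0.1 0.4] t 3.5 j [ 0.75  0.02 -0.65  1.94  0.01  1.18 -1.55]
```

```bash
python3 -m inch '[{"slide":[-0.025,0.01,0.05],"angular":[0,0,0],"claw":-1},{"slide":[-0.045,0.01,0.09],"angular":[0,0,0],"claw":-1},{"slide":[-0.066,0.01,0.134],"angular":[0,0,0],"claw":-1},{"slide":[-0.08,0.01,0.18],"angular":[0,0,0],"claw":-1},{"slide":[-0.09,0.01,0.22],"angular":[0,0,0],"claw":-1},{"slide":[-0.10,0.01,0.26],"angular":[0,0,0],"claw":-1}]'; python3 -c "
from meas import *
q=np.load('q.npy')
for n in('scene','top'):
    d=grab(n);print(crank(d,n,q))
"; python3 to.py -105 0 58
```

```text
time: 4.1
position: [0.4426, -0.0715, 0.1001]
tool_rot: [-3.139, 0.116, 0.0]
ft_force: [0.8, 0.4, 0.9]
grip_width: 0.007
grip_force: 0.3
(np.int64(229), array([-90.2100094 , -10.05715158]), array([158.93625041, 222.88231974]), np.float64(0.14963575224864398))
target [ 0.44  -0.072  0.079] slide [-0.008  0.004  0.087] ang [-0.001  0.001  0.007]
now dock mm [-102.9    1. ] tip z 79.8 F [-0.2 -0.4 -0.3] t 4.3 j [ 0.75  0.04 -0.65  2.07  0.03  1.04 -1.56]Traceback (most recent call last):
  File "<string>", line 5, in <module>
    d=grab(n);print(crank(d,n,q))
                    ~~~~~^^^^^^^
  File "meas.py", line 30, in crank
    o=ctrl.outline_of("crank",n)[0];W=pts(d)[o["mask"]];C=d["color"][o["mask"]].max(-1);W=W[(C<70)]
      ~~~~~~~~~~~~~~~~~~~~~~~~~~^^^
IndexError: list index out of range
```

Crank follows (angle about 0.12–0.15). I press on to the stop.

```bash
python3 -m inch '[{"slide":[-0.004,0.0,0.03],"angular":[0,0,0],"claw":-1},{"slide":[-0.006,0.0,0.06],"angular":[0,0,0],"claw":-1},{"slide":[-0.008,0.0,0.08],"angular":[0,0,0],"claw":-1},{"slide":[-0.008,0.0,0.09],"angular":[0,0,0],"claw":-1},{"slide":[-0.008,0.0,0.1],"angular":[0,0,0],"claw":-1},{"slide":[-0.008,0.0,0.1],"angular":[0,0,0],"claw":-1}]'; python3 to.py -105 0 58
```

```text
time: 4.9
position: [0.4406, -0.0714, 0.079]
tool_rot: [3.138, -0.116, -0.004]
ft_force: [-11.5, 1.6, 31.3]
grip_width: 0.006
grip_force: 15.7
target [ 0.44  -0.072  0.079] slide [-0.     0.003  0.   ] ang [0.003 0.005 0.006]
now dock mm [-104.9    0.8] tip z 58.0 F [-11.5   1.6  31.3] t 4.9 j [ 0.74  0.07 -0.65  2.09  0.05  1.   -1.58]
```

```bash
python3 -m inch '[{"slide":[0,0.0,0.008],"angular":[0,0,0],"claw":-1},{"slide":[0,0.0,0.01],"angular":[0,0,0],"claw":-1},{"slide":[0,0.0,0.01],"angular":[0,0,0],"claw":-1}]'; python3 to.py -105 0 58;  python3 -m inch '[{"slide":[0,0,-0.1],"angular":[0,0,0],"claw":-1},{"slide":[0,0,-0.24],"angular":[0,0,0],"claw":-1},{"slide":[0,0.0,-0.36],"angular":[0,0,0],"claw":-0.5},{"slide":[0.1,-0.1,-0.36],"angular":[0,0,0],"claw":0},{"slide":[0.3,-0.3,-0.36],"angular":[0,0,0],"claw":0.3},{"slide":[0.5,-0.38,-0.36],"angular":[0,0,0],"claw":0.3},{"slide":[0.62,-0.38,-0.36],"angular":[0,0,0],"claw":0.3},{"slide":[0.62,-0.38,-0.36],"angular":[0,0,0],"claw":0.3},{"slide":[0.62,-0.38,-0.36],"angular":[0,0,0],"claw":0.3}]'; python3 to.py 45 92 49
```

```text
time: 5.2
position: [0.4407, -0.0714, 0.0788]
tool_rot: [3.137, -0.116, -0.006]
ft_force: [-19.5, 3.5, 51.3]
grip_width: 0.002
grip_force: 25.6
target [ 0.44  -0.072  0.079] slide [-0.001  0.003 -0.001] ang [0.006 0.007 0.006]
now dock mm [-104.8    0.8] tip z 57.8 F [-19.5   3.5  51.3] t 5.2 j [ 0.74  0.07 -0.66  2.09  0.05  1.   -1.59]
time: 6.1
position: [0.6022, 0.0125, 0.1614]
tool_rot: [-3.137, 0.115, 0.006]
ft_force: [-1.1, -0.3, 0.3]
grip_width: 0.558
grip_force: 0.0
target [0.597 0.008 0.07 ] slide [-0.017  0.02   0.366] ang [-0.004  0.008  0.008]
now dock mm [49.7 96.9] tip z 140.4 F [-1.1 -0.3  0.3] t 6.1 j [ 0.54  0.35 -0.74  1.64  0.25  1.24 -1.89]
```

```bash
python3 - <<'E'
from meas import *
q=np.load('q.npy')
for n in('scene','top'):
    d=grab(n);save(d,f"pics/{n}2.png");
    try: print(crank(d,n,q))
    except Exception as e: print(e)
    try: r=pin(d,n);print(r,todock(q,r[0])*1e3)
    except Exception as e: print(e)
c=cv2.resize(cv2.imread("pics/scene2.png")[190:410,260:480],None,fx=2.7,fy=2.7);cv2.imwrite("pics/crop2.png",c)
E
python3 to.py 45 92 49
```

```text
(np.int64(575), array([-111.99863435,   -3.91953178]), array([162.26912326, 224.50285695]), np.float64(0.04658602818839802))
(array([ 0.56627357, -0.02647296]), np.float64(0.03685200811774473), np.float64(0.03478046233295014), np.float64(0.018472227489950234), np.float64(0.07623434193442118)) [16.92539578 55.27526992]
(np.int64(0), array([nan, nan]), np.float64(nan), np.float64(nan))
(array([0.56037513, 0.03882982]), np.float64(0.040027689076020306), np.float64(0.05610057420390796), np.float64(0.020182540855776122), np.float64(0.0778896878898325)) [  6.00482347 119.92807881]
target [0.597 0.008 0.07 ] slide [-0.018  0.014  0.378] ang [ 0.004 -0.003  0.005]
now dock mm [49.4 95.6] tip z 143.6 F [ 0.5 -0.5  0.3] t 6.4 j [ 0.54  0.35 -0.74  1.65  0.25  1.24 -1.89]
  return np.nanmean(a, axis, out=out, keepdims=keepdims)
  return np.nanmean(a, axis, out=out, keepdims=keepdims)
```

View pics/crop2.png

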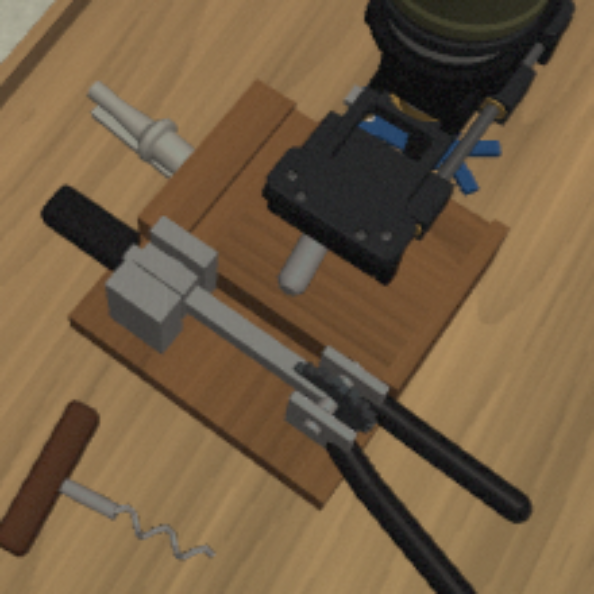

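The crank lies flat in the fork (crop 170,270) and the pin is unmoved. I lower the fingers on the pin's +x side.

```bash
python3 -m inch '[{"slide":[-0.018,0.014,0.12],"angular":[0,0,0],"claw":0.4},{"slide":[-0.018,0.014,0.22],"angular":[0,0,0],"claw":0.4},{"slide":[-0.018,0.014,0.30],"angular":[0,0,0],"claw":0.4},{"slide":[-0.018,0.014,0.35],"angular":[0,0,0],"claw":0.4},{"slide":[-0.018,0.014,0.37],"angular":[0,0,0],"claw":0.4},{"slide":[-0.018,0.014,0.37],"angular":[0,0,0],"claw":0.4}]'; python3 to.py -29 92 49
```

```text
time: 7.0
position: [0.5975, 0.0086, 0.0712]
tool_rot: [3.139, -0.116, 0.0]
ft_force: [-0.4, -0.3, -0.6]
grip_width: 0.696
grip_force: 0.0
target [0.523 0.014 0.07 ] slide [-0.297  0.002  0.005] ang [ 0.001 -0.     0.006]
now dock mm [45.3 92.7] tip z 50.2 F [-0.4 -0.3 -0.6] t 7.0 j [ 0.52  0.43 -0.7   1.75  0.31  1.08 -1.94]
```

```bash
python3 -m inch '[{"slide":[-0.03,0.002,0],"angular":[0,0,0],"claw":0.4},{"slide":[-0.045,0.002,0],"angular":[0,0,0],"claw":0.4},{"slide":[-0.06,0.002,0],"angular":[0,0,0],"claw":0.4},{"slide":[-0.07,0.002,0],"angular":[0,0,0],"claw":0.4},{"slide":[-0.08,0.002,0],"angular":[0,0,0],"claw":0.4},{"slide":[-0.09,0.002,0],"angular":[0,0,0],"claw":0.4},{"slide":[-0.1,0.002,0],"angular":[0,0,0],"claw":0.4},{"slide":[-0.11,0.002,0],"angular":[0,0,0],"claw":0.4},{"slide":[-0.12,0.002,0],"angular":[0,0,0],"claw":0.4},{"slide":[-0.13,0.002,0],"angular":[0,0,0],"claw":0.4}]'; python3 -m inch '[{"slide":[-0.01,0,0],"angular":[0,0,0],"claw":0.4},{"slide":[-0.02,0,0],"angular":[0,0,0],"claw":0.4},{"slide":[-0.03,0,0],"angular":[0,0,0],"claw":0.4},{"slide":[-0.04,0,0],"angular":[0,0,0],"claw":0.4},{"slide":[-0.05,0,0],"angular":[0,0,0],"claw":0.4},{"slide":[-0.06,0,0],"angular":[0,0,0],"claw":0.4},{"slide":[-0.07,0,0],"angular":[0,0,0],"claw":0.4},{"slide":[-0.08,0,0],"angular":[0,0,0],"claw":0.4},{"slide":[-0.09,0,0],"angular":[0,0,0],"claw":0.4},{"slide":[-0.1,0,0],"angular":[0,0,0],"claw":0.4}]'; python3 to.py -29 92 49
python3 - <<'E'
from meas import *
d=grab("scene");grab("top");save(d,"pics/s3.png")
c=cv2.resize(cv2.imread("pics/s3.png")[190:410,260:480],None,fx=2.7,fy=2.7);cv2.imwrite("pics/crop3.png",c)
E
```

```text
time: 8.0
position: [0.5649, 0.0107, 0.071]
tool_rot: [3.139, -0.116, -0.0]
ft_force: [0.3, -0.8, 0.2]
grip_width: 0.701
grip_force: 0.2
time: 9.0
position: [0.54, 0.0125, 0.071]
tool_rot: [3.139, -0.116, -0.0]
ft_force: [0.0, -0.5, 0.5]
grip_width: 0.702
grip_force: 0.1
target [0.523 0.014 0.07 ] slide [-0.067  0.     0.004] ang [0.    0.    0.007]
now dock mm [-12.3  92.1] tip z 50.0 F [ 0.  -0.5  0.5] t 9.0 j [ 0.58  0.32 -0.74  1.89  0.25  1.03 -1.91]
```

View pics/crop3.png

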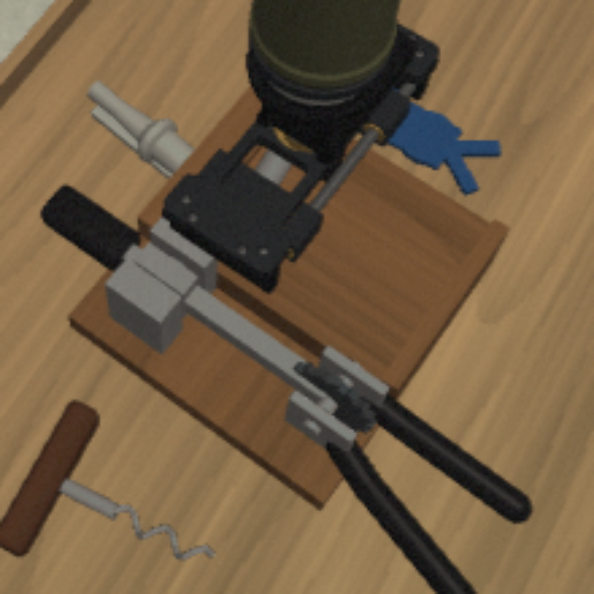

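The pin (crop 272,165) rolls ahead of the fingers towards the groove. I continue until the fingers stand at the groove's edge.

```bash
python3 -m inch '[{"slide":[-0.01,0,0],"angular":[0,0,0],"claw":0.4},{"slide":[-0.02,0,0],"angular":[0,0,0],"claw":0.4},{"slide":[-0.03,0,0],"angular":[0,0,0],"claw":0.4},{"slide":[-0.04,0,0],"angular":[0,0,0],"claw":0.4},{"slide":[-0.05,0,0],"angular":[0,0,0],"claw":0.4},{"slide":[-0.06,0,0],"angular":[0,0,0],"claw":0.4},{"slide":[-0.068,0,0],"angular":[0,0,0],"claw":0.4},{"slide":[-0.068,0,0],"angular":[0,0,0],"claw":0.4}]'; python3 to.py -29 92 49
python3 -m inch '[{"slide":[0.05,0,-0.05],"angular":[0,0,0],"claw":0.4},{"slide":[0.05,0,-0.2],"angular":[0,0,0],"claw":0},{"slide":[0.05,0,-0.4],"angular":[0,0,0],"claw":-1},{"slide":[0.2,-0.2,-0.5],"angular":[0,0,0],"claw":-1},{"slide":[0.3,-0.4,-0.6],"angular":[0,0,0],"claw":-1},{"slide":[0.3,-0.5,-0.6],"angular":[0,0,0],"claw":-1},{"slide":[0.3,-0.5,-0.6],"angular":[0,0,0],"claw":-1}]'
python3 - <<'E'
from meas import *
q=np.load('q.npy')
for n in('scene','top'):
    d=grab(n);save(d,f"pics/{n}4.png")
    try:
        r=pin(d,n);print([np.round(v,4) for v in r],todock(q,r[0])*1e3)
    except Exception as e: print(e)
c=cv2.resize(cv2.imread("pics/scene4.png")[190:410,260:480],None,fx=2.7,fy=2.7);cv2.imwrite("pics/crop4.png",c)
E
python3 to.py -50 175 49
```

```text
time: 9.9
position: [0.5232, 0.0137, 0.0711]
tool_rot: [3.139, -0.116, 0.001]
ft_force: [-0.3, -0.4, 0.1]
grip_width: 0.701
grip_force: 0.0
target [0.523 0.014 0.07 ] slide [0.    0.    0.005] ang [ 0.001 -0.001  0.007]
now dock mm [-29.1  92. ] tip z 50.1 F [-0.3 -0.4  0.1] t 9.9 j [ 0.6   0.28 -0.75  1.93  0.22  1.02 -1.9 ]
time: 10.6
position: [0.6079, 0.1426, 0.2232]
tool_rot: [-3.132, 0.099, -0.005]
ft_force: [-0.8, 1.0, -0.1]
grip_width: 0.242
grip_force: 0.0
[array([0.5014, 0.0097]), np.float64(-0.0813), np.float64(0.1018), np.float64(0.0178), np.float64(0.0689)] [-50.53212992  86.3830931 ]
'NoneType' object is not iterable
target [0.509 0.098 0.07 ] slide [-0.381  0.162  0.602] ang [0.003 0.002 0.005]
now dock mm [ 45.4 216. ] tip z 199.3 F [0.4 0.2 0.2] t 10.8 j [ 0.38  0.37 -0.81  1.52  0.27  1.37 -2.1 ]
```

View pics/crop4.png

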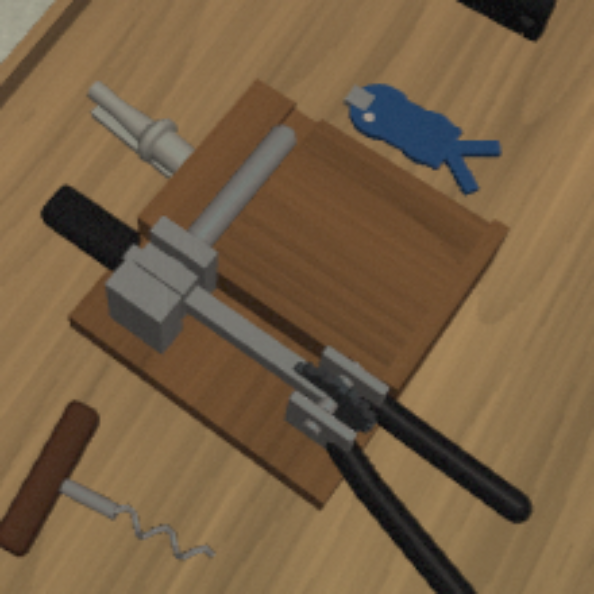

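The pin lies straight in the groove (crop 245,185), top at z 0.069 as expected, x -50 and y about 87. I now place the closed fingers behind its free end.

```bash
python3 -m inch '[{"slide":[-0.15,0.1,0.1],"angular":[0,0,0],"claw":-1},{"slide":[-0.3,0.178,0.2],"angular":[0,0,0],"claw":-1},{"slide":[-0.381,0.178,0.35],"angular":[0,0,0],"claw":-1},{"slide":[-0.381,0.178,0.45],"angular":[0,0,0],"claw":-1},{"slide":[-0.381,0.178,0.54],"angular":[0,0,0],"claw":-1},{"slide":[-0.381,0.178,0.58],"angular":[0,0,0],"claw":-1},{"slide":[-0.381,0.178,0.603],"angular":[0,0,0],"claw":-1},{"slide":[-0.381,0.178,0.603],"angular":[0,0,0],"claw":-1}]' 40; python3 to.py -50 97 48.5
```

```text
time: 11.6
position: [0.509, 0.0949, 0.0701]
tool_rot: [3.139, -0.118, -0.001]
ft_force: [1.0, 0.0, 0.2]
grip_width: 0.007
grip_force: 0.0
target [0.503 0.02  0.07 ] slide [-0.003  0.299  0.002] ang [0.    0.001 0.004]
now dock mm [-49.5 171.8] tip z 49.1 F [1.  0.  0.2] t 11.6 j [ 0.5   0.28 -0.82  1.94  0.24  1.02 -2.07]
```

```bash
python3 -m inch '[{"slide":[-0.002,0.03,0],"angular":[0,0,0],"claw":-1},{"slide":[-0.002,0.05,0],"angular":[0,0,0],"claw":-1},{"slide":[-0.002,0.065,0],"angular":[0,0,0],"claw":-1},{"slide":[-0.002,0.08,0],"angular":[0,0,0],"claw":-1},{"slide":[-0.002,0.095,0],"angular":[0,0,0],"claw":-1},{"slide":[-0.002,0.11,0],"angular":[0,0,0],"claw":-1},{"slide":[-0.002,0.125,0],"angular":[0,0,0],"claw":-1},{"slide":[-0.002,0.14,0],"angular":[0,0,0],"claw":-1}]'; python3 -m inch '[{"slide":[0,0.015,0],"angular":[0,0,0],"claw":-1},{"slide":[0,0.03,0],"angular":[0,0,0],"claw":-1},{"slide":[0,0.045,0],"angular":[0,0,0],"claw":-1},{"slide":[0,0.06,0],"angular":[0,0,0],"claw":-1},{"slide":[0,0.075,0],"angular":[0,0,0],"claw":-1}]'; python3 to.py -50 97 48.5
```

```text
time: 12.4
position: [0.5062, 0.0609, 0.0705]
tool_rot: [-3.139, 0.115, -0.001]
ft_force: [-0.2, 1.7, 1.4]
grip_width: 0.006
grip_force: 1.0
time: 12.9
position: [0.5045, 0.0416, 0.0703]
tool_rot: [3.139, -0.116, -0.0]
ft_force: [-0.1, 2.3, 1.5]
grip_width: 0.003
grip_force: 1.1
target [0.503 0.02  0.07 ] slide [-0.001  0.086  0.003] ang [0.    0.    0.006]
now dock mm [-49.9 118.4] tip z 49.3 F [-0.1  2.3  1.5] t 12.9 j [ 0.59  0.25 -0.8   1.96  0.21  1.01 -1.95]
```

```bash
python3 -m inch '[{"slide":[-0.001,0.015,0],"angular":[0,0,0],"claw":-1},{"slide":[-0.001,0.03,0],"angular":[0,0,0],"claw":-1},{"slide":[-0.001,0.045,0],"angular":[0,0,0],"claw":-1},{"slide":[-0.001,0.06,0],"angular":[0,0,0],"claw":-1},{"slide":[-0.001,0.07,0],"angular":[0,0,0],"claw":-1},{"slide":[-0.001,0.08,0],"angular":[0,0,0],"claw":-1},{"slide":[-0.001,0.085,0],"angular":[0,0,0],"claw":-1},{"slide":[-0.001,0.085,0],"angular":[0,0,0],"claw":-1}]'; python3 to.py -50 97 48.5
```

```text
time: 13.7
position: [0.5026, 0.0204, 0.0702]
tool_rot: [3.139, -0.116, -0.0]
ft_force: [0.5, 1.4, 0.4]
grip_width: 0.005
grip_force: 0.6
target [0.503 0.02  0.07 ] slide [0.001 0.    0.003] ang [0.001 0.001 0.006]
now dock mm [-50.2  97.1] tip z 49.2 F [0.5 1.4 0.4] t 13.7 j [ 0.63  0.24 -0.79  1.97  0.2   1.01 -1.9 ]
```

Not yet at the stop (only 1.4 N), so I push on in small steps.

```bash
python3 -m inch '[{"slide":[0,0.008,0],"angular":[0,0,0],"claw":-1},{"slide":[0,0.016,0],"angular":[0,0,0],"claw":-1},{"slide":[0,0.02,0],"angular":[0,0,0],"claw":-1},{"slide":[0,0.02,0],"angular":[0,0,0],"claw":-1}]'; python3 to.py -50 97 48.5
```

```text
time: 14.1
position: [0.5022, 0.0154, 0.0702]
tool_rot: [3.139, -0.116, -0.001]
ft_force: [-0.1, 0.1, 0.1]
grip_width: 0.004
grip_force: 0.5
target [0.503 0.02  0.07 ] slide [ 0.001 -0.02   0.003] ang [0.001 0.001 0.006]
now dock mm [-50.2  92. ] tip z 49.2 F [-0.1  0.1  0.1] t 14.1 j [ 0.64  0.24 -0.79  1.97  0.2   1.01 -1.89]
```

```bash
python3 -m inch '[{"slide":[0,0.008,0],"angular":[0,0,0],"claw":-1},{"slide":[0,0.014,0],"angular":[0,0,0],"claw":-1},{"slide":[0,0.02,0],"angular":[0,0,0],"claw":-1},{"slide":[0,0.02,0],"angular":[0,0,0],"claw":-1}]'; python3 to.py -50 87 48.5
```

```text
time: 14.5
position: [0.5022, 0.0147, 0.0703]
tool_rot: [-3.134, 0.113, -0.001]
ft_force: [0.6, 8.7, 0.1]
grip_width: 0.004
grip_force: 4.7
target [0.502 0.01  0.07 ] slide [0.001 0.018 0.003] ang [-0.01  -0.001  0.01 ]
now dock mm [-50.2  91.4] tip z 49.3 F [0.6 8.7 0.1] t 14.5 j [ 0.64  0.24 -0.79  1.97  0.19  1.   -1.88]
```

```bash
python3 -m inch '[{"slide":[0,0.008,0],"angular":[0,0,0],"claw":-1},{"slide":[0,0.014,0],"angular":[0,0,0],"claw":-1},{"slide":[0,0.014,0],"angular":[0,0,0],"claw":-1}]'; python3 to.py -50 87 48.5; python3 -m inch '[{"slide":[0,-0.04,0],"angular":[0,0,0],"claw":-1},{"slide":[0,-0.1,-0.1],"angular":[0,0,0],"claw":-1},{"slide":[0,-0.2,-0.3],"angular":[0,0,0],"claw":-1},{"slide":[0,-0.4,-0.5],"angular":[0,0,0],"claw":-1},{"slide":[0,-0.6,-0.6],"angular":[0,0,0],"claw":-1},{"slide":[0.2,-0.8,-0.6],"angular":[0,0,0],"claw":-1},{"slide":[0.2,-0.8,-0.6],"angular":[0,0,0],"claw":-1}]'
python3 - <<'E'
from meas import *
q=np.load('q.npy')
for n in('scene','top'):
    d=grab(n);save(d,f"pics/{n}5.png");W=pts(d);D=todock(q,W)*1e3;Z=W[...,2]*1e3-10
    m=(abs(D[...,0]+50)<6)&(Z>52)&(D[...,1]>30)&(D[...,1]<160)
    print(n,m.sum(),"pin y",np.percentile(D[...,1][m],[2,98,100]),"z",np.median(Z[m]))
    try: print(crank(d,n,q))
    except Exception as e: print(e)
c=cv2.resize(cv2.imread("pics/scene5.png")[190:410,260:480],None,fx=2.7,fy=2.7);cv2.imwrite("pics/crop5.png",c)
E
```

```text
time: 14.8
position: [0.5021, 0.0144, 0.0705]
tool_rot: [-3.13, 0.11, -0.002]
ft_force: [0.9, 15.3, 0.3]
grip_width: 0.005
grip_force: 7.7
target [0.502 0.01  0.07 ] slide [0.001 0.016 0.004] ang [-0.018 -0.002  0.014]
now dock mm [-50.2  91.1] tip z 49.5 F [ 0.9 15.3  0.3] t 14.8 j [ 0.65  0.24 -0.79  1.97  0.19  1.   -1.87]
time: 15.5
position: [0.5678, 0.2036, 0.2219]
tool_rot: [3.137, -0.118, 0.005]
ft_force: [0.4, -0.3, -0.0]
grip_width: 0.003
grip_force: 0.0
scene 162 pin y [34.20183995 78.93588025 80.84755413] z 56.46873994721042
(np.int64(550), array([-112.09407794,   -3.60579938]), array([162.3257219 , 223.63824518]), np.float64(0.045588359061318556))
top 189 pin y [30.27887589 82.13957441 82.55074355] z 57.76607906329535
(np.int64(348), array([-117.66014842,   -3.20249807]), array([162.85120807, 226.68634359]), np.float64(0.04756497355722108))
```

View pics/crop5.png

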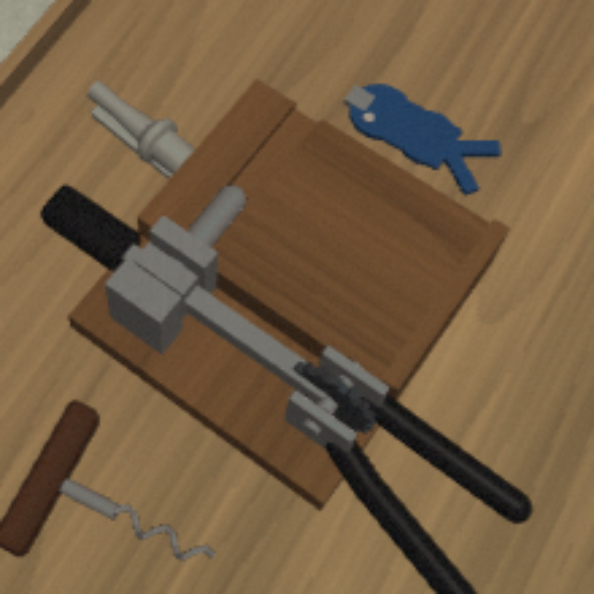

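The pin's free end now stands at y about 82 mm (crop 232,195), which is fully home against the stop plate. The crank is level and the other tools lie where they were.

```bash
python3 -c "
from bench import ctrl
print(ctrl.close_job())"
```

```text
the job is handed in; nothing more can be done
None
```

The job is handed in: the crank lies fully home in the fork, and the larger pin is pushed through the fork and crank to its stop. In the last pictures the corkscrew, pourer and fish had not moved; the arm finished at about 16 s of the 56 s allowed.

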